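# Line up a filtration manifold's cover plate with a drift pin and fit its bolt

## Task

The white cover plate of the filtration manifold has swung a little out of line about the one bolt that is already in. Take the tapered drift pin (slim tall handle) from the grey rack in front and push it fully home through the plate's larger hole into the body below, so that it draws the holes into line, and leave it standing there to hold them; then fit the bolt (broad knurled head) from the rack into the smaller pair of holes beside it, down until its washer lies flat on the plate (it is not turned). Leave the stoppered tube in the rack and the specimen cup where they are.

Things in the scene. Friction and masses are not known exactly. Their poses are not given: they have to be found in the camera images.
- pin_handle (a point): drift pin, plain steel, upright in one of the rack's three holes; this point is on its axis at the middle of its slim round-topped handle (diameter 18 mm, 34 mm tall). z: its axis, up. Under the handle a shoulder disc, diameter 26, 4 mm thick, underside 21 mm below this point; then a 14 mm shank 22 mm long, then a taper 30 mm long to a 4 mm tip, 73 mm below this point. About 90 g.
- bolt_head (a point): knurled steel bolt, upright in another of the rack's holes; this point is on its axis at the middle of its broad flat-topped head (diameter 24 mm, 20 mm tall). z: its axis, up. Under the head a washer, diameter 28, 3 mm thick, underside 13 mm below this point; then a 10 mm shank 34 mm long, its bevelled end 47 mm below this point. It drops in without turning. (A like bolt is the plate's pivot.)
- plate_pin_hole (a point): centre of the mouth of the larger hole (diameter 15.5 mm) in the white cover plate (104 x 194 x 10 mm, lying on the manifold, with 20 wells), on the plate's top face. x and y run along the plate's short and long side, z up; the two holes lie at the plate's +y end, this one at the -x corner. The hole goes right through the plate.
- plate_bolt_hole (a point): centre of the mouth of the smaller hole (diameter 12 mm) at the +x corner of the plate's same end, on its top face, 68 mm from the larger one; axes as plate_pin_hole
- body_pin_hole (a point): centre of the mouth of the hole in the manifold's grey body (diameter 15.5 mm, 47 mm deep, fixed) in which the drift pin belongs, on the body's top face, just under the plate. The shank has 0.75 mm of play all round in plate and body. x runs along the body's short, y along its long side, z up. The body (120 x 210 mm, 56 mm tall) does not move.
- body_bolt_hole (a point): centre of the mouth of the hole in the manifold's body (diameter 12 mm, 47 mm deep, fixed) in which the bolt belongs, on the body's top face; axes as body_pin_hole
- cover_plate (a joint): swing of the cover plate about the pivot bolt at the middle of its other end, 154 mm from either hole; rad, 0 with plate and body holes in line, positive anticlockwise from above. Starts at 0.025 to 0.038 (4 to 6 mm at the holes); turns stiffly (about 1.5 N at the holes), stays where it is left, up to 0.045 either way.
- parts_rack: open grey rack, 200 mm along its x, 62 mm along its y, fixed to the bench; origin at the centre of its underside. Its top board, 64 mm above the bench, has three holes of 17 mm, 60 mm apart along its x; the pin, the bolt and a stoppered tube stand in them in any order, the pin and the bolt hanging by shoulder and washer. Its long sides (along y) are clear for the fingers.
- tube_middle (a point): middle of the stoppered sample tube (16 x 16 x 84 mm) that stands in the rack's third hole, 26 mm of it above the top board; to be left there
- cup_middle (a point): middle of a specimen cup with screw cap (diameter 62 mm, 64 mm tall) with an orange cap, standing behind the gap between manifold and rack; to be left alone
Mind the look-alikes: they are no part of the job. What is shaped like the part that bears pin_handle but blue or pink is not meant.

How it is judged:
On the way, in this order (a step that is already met when the one before it is completed fails the run):
1. the drift pin is home: its shoulder on the plate, the plate drawn into line (z of pin_handle in the frame of plate_pin_hole below 0.024 m and horizontal distance between pin_handle and body_pin_hole below 0.004 m and value of joint cover_plate between -0.015 and 0.015 rad), for 0.2 s.
2. with the pin still home, the bolt is in its hole with its washer on the plate (z of bolt_head in the frame of plate_bolt_hole below 0.0155 m and horizontal distance between bolt_head and body_bolt_hole below 0.004 m and z of pin_handle in the frame of plate_pin_hole below 0.024 m), for 0.2 s.
At the end, for the whole second after the job is handed in: Drift pin upright in the larger pair of holes with its shoulder within 3 mm of the plate and its axis within 4 mm of the body hole's; bolt upright in the smaller pair with its washer within 2.5 mm of the plate and its axis within 4 mm of the body hole's; plate in line to 0.015 rad (all of step 2 and horizontal distance between pin_handle and body_pin_hole below 0.004 m and angle between each of pin_handle, bolt_head's own z axis and vertical below 0.06 rad and value of joint cover_plate between -0.015 and 0.015 rad); the robot touches nothing.
It fails at once if the stoppered tube is pulled from the rack or knocked over (distance of tube_middle from where it was at the start of the episode above 0.03 m).
It fails at once if the specimen cup is pushed away (distance of cup_middle from where it was at the start of the episode above 0.03 m).
It also fails if it takes over 58 s, if anything falls off the work surface, if the arm or the gripper's body presses on something with over 40 N, if the wrist force passes 120 N, or if a joint passes its speed limit or range.

## Robot

A 6-joint arm with a two-finger parallel gripper is mounted at the origin on a cart in front of the work surface, level with it; the furniture and walls round the work are solid. World frame = base frame: x ahead of the robot, y to its left, z up, the work surface at z = 0. Lengths are in m, angles in rad, forces in N, time in s.
With the tool pointing down it reaches from about 0.275 to 0.775 m from the base axis. Payload 14.6 kg.
Tool frame: the origin (TCP) lies at the very end of the fingers, on their centre line; the grasp point (between the pads) lies 19 mm behind it (manip.grip_point_offset is the distance from the TCP to the grasp point, in m); z points along the fingers, y is the line along which they close (so a half turn about z gives the same grasp; the last joint's range is limited). The gripper opens to 85 mm and grips with 20 to 120 N. Pads are 22 mm wide; open, the fingers measure 114 mm over their backs; the gripper's body (76 mm by 85 mm) begins 54 mm behind the grasp point. The pads swing forward as they close: fully open they stand 13 mm farther back than shut.
Start: joints at [0.947, 0.263, -0.048, 1.259, 0, 1.415], TCP at [0.237, 0.468, 0.231] pointing down, gripper open.
Joint ranges: [-2.65, 2.65], [-0.89, 1.7], [-1.18, 1.37], [-2.13, 2.11], [-1.35, 1.29], [-3.14, 3.14]. Speed limits (rad/s): [1.89, 1.89, 2.57, 2.79, 3.14, 3.14].

## Interface

Orientations are given as a unit quaternion [w, x, y, z].
In Python, from workcell import get_state, optics, order, boxes_of, pinpoint, manip gives the robot as it stands. The module is installed in compiled form; this text tells all that it offers.
- The arm moves only by the tool jog_arm, never from a script. Its argument "increments" is a list of rows, each a list of 5 numbers: the shift along the tool's x, y, z in units of 200 mm (1.0 is 200 mm), then the turn about the tool's z in units of 180 degrees (1.0 is 180 degrees), then the gripper's target within -1 to 1 (shut at 1, half-way at 0, fully open at -1). In form: [[tx, ty, tz, turn, hand], ...]. A call has 1 to 12 rows; each row is the pose to reach, as a shift and turn from the pose commanded when the call began, along the tool's axes at that moment, turning the shorter way round; what a row does not reach only later rows make up. A row lasts 1/12 s, in which the tool goes at most 41.7 mm and 7.16 degrees, less where a joint would pass 70% of its speed; a pose out of reach is approached as far as the arm can. A call with a number of a shift or a turn outside -1 to 1 is refused whole. A call with a gripper value outside its range is refused whole. The fingers move at their own pace and stop on an object; "force" is the grip in N (left out, the last holds). Time passes only in rows, so rows that repeat a pose let the fingers close. It gives the time, the measured TCP pose, the force, the opening and the grip force at its end, in the units of the state.
- get_state(): the state, without advancing time (a new reading comes with each control period).
- optics.read_camera(name): name is "side" or "top"; returns a dict with "color" (384x512x3 uint8, blue, green, red), "range_z" (384x512 float32, m along the optical axis (not along the pixel's ray), 0 where there is no reading), "fovy" (degrees; the focal length in pixels is half the picture's height over the tangent of half this angle, whatever the lens; pixels are square), "cx", "cy" (the principal point, pixels), "k1" (the pictures are not rectified: a ray, as slopes to the right and down, at radius r is drawn at 1 + k1 r^2 times it, then the intrinsics apply), "origin" and "orientation" of the camera in the world. Camera axes: x right, y down, z forward; pixel columns grow to the right and rows downward; lengths in m; the calibration is good to about 2 mm. A picture is of the moment at which its call begins.
- order.job_done(): hands the job in; it is judged then, once.
Trained networks look in a picture, given as the dict that the camera call returned (one of the last four; its "shot" number tells which), for a name from the list of things; names that differ only in an ending like _2 or _b are one class to them, and where a whole thing is asked for, a point or a joint stands for the part that bears it (a point fixed in the world has none). Each returns a list of dicts, best first, with "conf" (0 to 1); they miss things now and then, are a little off and sometimes report something else, mostly with a low value. They report only what shows in the picture. A call takes as long as a camera call. They do not tell look-alikes from the thing itself.
- boxes_of(target, picture): "point" ([column, row] in pixels, amid what is visible of it).
- pinpoint(target, picture): "point" ([column, row] in pixels: a listed point, or the origin of a listed thing).
The state is a dict: "clock": time; "joints": joint angles; "joint_vel": joint speeds; "effort": joint torques, N m; "tcp_pos": TCP position; "tool_rot": TCP orientation; "contact_force": force on the tool from outside, world axes, zero at the start; "moment": the same for the moment, N m; "gripper_width": finger opening in m; "grip_force": force on a finger pad.
Only numpy, scipy, OpenCV 4.12 (cv2) and the standard library are available. Lean on these libraries where they do the work, as an engineer would, in place of code of your own. Each camera call takes 0.05 s, during which the arm holds its last target. There are 200 camera calls.

## Working session

There is one attempt and no reset: what is moved stays moved. The work goes in short steps, Python scripts to look and compute and a tool call to move; the robot and the scene stay as the last step left them, time stands still between calls to the robot, and variables do not carry over. Pictures are saved under pics/ and viewed, at most 11 in all, crops included, and the job is handed in when it is done.

Besides the shell and the picture viewer there is one more tool, called after "Request:" by a JSON object that holds its "method" and its "body". jog_arm: Moves the arm, as the interface text tells. Its arguments: {"type":"object","properties":{"increments":{"type":"array","items":{"type":"array","items":{"type":"number","minimum":-1,"maximum":1}}},"force":{"type":"number"}},"required":["increments"]}

```bash
mkdir -p pics; cat > h.py <<'E'
import numpy as np, cv2, math
from scipy.spatial.transform import Rotation as R
from workcell import get_state, optics, order, boxes_of, pinpoint, manip
def rot(q): return R.from_quat([q[1],q[2],q[3],q[0]]).as_matrix()
def K(p):
    f=p["color"].shape[0]/2/math.tan(math.radians(p["fovy"])/2)
    return np.array([[f,0,p["cx"]],[0,f,p["cy"]],[0,0,1.]]),np.array([p["k1"],0,0,0.])
def ray(p,uv):
    k,d=K(p); s=cv2.undistortPoints(np.array([[uv]],float),k,d)[0,0]
    return np.array(p["origin"]),rot(p["orientation"])@np.array([s[0],s[1],1.])
def at_z(p,uv,z):
    o,r=ray(p,uv); return o+r*(z-o[2])/r[2]
def at_depth(p,uv):
    o,r=ray(p,uv); u,v=int(round(uv[0])),int(round(uv[1]))
    return o+r*float(p["range_z"][v,u])
def tri(ps,uvs):
    A=np.zeros((3,3));b=np.zeros(3)
    for p,uv in zip(ps,uvs):
        o,r=ray(p,uv); r=r/np.linalg.norm(r); M=np.eye(3)-np.outer(r,r); A+=M;b+=M@o
    x=np.linalg.solve(A,b); return x
def proj(p,X):
    k,d=K(p); Rm=rot(p["orientation"]); c=Rm.T@(np.array(X)-np.array(p["origin"]))
    return cv2.projectPoints(c.reshape(1,1,3),np.zeros(3),np.zeros(3),k,d)[0][0,0]
E
python3 - <<'E'
from h import *
np.set_printoptions(precision=4,suppress=True)
s=get_state();print(s["tcp_pos"],s["tool_rot"],s["gripper_width"],manip.grip_point_offset)
ps={n:optics.read_camera(n) for n in("top","side")}
for n,p in ps.items():
    cv2.imwrite(f"pics/{n}0.png",p["color"]); print(n,p["origin"],p["orientation"],p["fovy"],p["k1"])
    for t in ["pin_handle","bolt_head","plate_pin_hole","plate_bolt_hole","body_pin_hole","body_bolt_hole","parts_rack","tube_middle","cup_middle","cover_plate"]:
        print(n,t,[(np.round(r["point"],1).tolist(),round(r["conf"],2),at_depth(p,r["point"]).round(4).tolist()) for r in pinpoint(t,p)[:4]])
E
```

```text
[0.2371 0.4681 0.2308] [-0.0002  0.2323  0.9726 -0.0005] 0.08512758780881109 0.0187
top [0.3381 0.1655 1.438 ] [-0.0567  0.7146 -0.6959  0.0426] 43.577014639804354 -0.17551118901299417
top pin_handle [([144.7, 174.2], 0.6, [0.5479, 0.5187, 0.0847]), ([221.0, 177.9], 0.46, [0.5403, 0.295, 0.0987]), ([273.0, 166.7], 0.44, [0.5793, 0.1485, 0.0801]), ([245.1, 153.4], 0.37, [0.6147, 0.2295, 0.088])]
top bolt_head [([216.6, 219.8], 0.5, [0.4222, 0.3041, 0.0873])]
top plate_pin_hole [([299.3, 197.7], 0.97, [0.4994, 0.0671, 0.0129])]
top plate_bolt_hole [([297.5, 175.3], 0.76, [0.5583, 0.077, 0.0667])]
top body_pin_hole [([300.4, 199.0], 0.65, [0.4957, 0.0636, 0.0117])]
top body_bolt_hole [([303.0, 176.7], 0.87, [0.5545, 0.0611, 0.0671])]
top parts_rack [([220.8, 204.4], 0.82, [0.4688, 0.2964, 0.0593])]
top tube_middle [([218.6, 198.8], 0.47, [0.4818, 0.3005, 0.0884])]
top cup_middle [([272.9, 140.7], 0.71, [0.6608, 0.1503, 0.0584]), ([220.6, 204.6], 0.48, [0.4682, 0.2969, 0.06])]Traceback (most recent call last):
  File "<stdin>", line 8, in <module>
ValueError: it knows: body_bolt_hole, body_pin_hole, bolt_head, cup_middle, parts_rack, pin_handle, plate_bolt_hole, plate_pin_hole, tube_middle
```

```bash
python3 - <<'E'
from h import *
p=optics.read_camera("side"); t0=optics.read_camera("top")
print(p["origin"],p["orientation"],p["fovy"],p["k1"],p["cx"],p["cy"])
for t in ["pin_handle","bolt_head","plate_pin_hole","plate_bolt_hole","body_pin_hole","body_bolt_hole","parts_rack","tube_middle","cup_middle"]:
    print(t,[(np.round(r["point"],1).tolist(),round(r["conf"],2),at_depth(p,r["point"]).round(4).tolist()) for r in pinpoint(t,p)[:4]])
a=cv2.resize(t0["color"][120:270,100:370],None,fx=2.96,fy=2.96,interpolation=cv2.INTER_CUBIC)
cv2.imwrite("pics/top_a.png",a)
cv2.imwrite("pics/side_a.png",cv2.resize(p["color"],(800,600),interpolation=cv2.INTER_CUBIC))
E
```

```text
[0.57097839 0.90730708 0.69417971] [-0.00751806  0.03347226  0.90254016 -0.42923694] 52.13712460734842 -0.1066197377386372 252.32674002692926 188.3027698660043
pin_handle [([231.1, 217.1], 0.68, [0.5863, 0.1893, 0.0195]), ([225.8, 194.8], 0.65, [0.5982, 0.103, 0.0209]), ([251.8, 229.9], 0.6, [0.5412, 0.3094, 0.0911]), ([266.7, 370.6], 0.57, [0.5345, 0.5886, 0.0185])]
bolt_head [([306.5, 229.4], 0.47, [0.4218, 0.3107, 0.0839])]
plate_pin_hole [([264.8, 173.0], 0.59, [0.49, 0.0602, 0.0545])]
plate_bolt_hole [([236.6, 171.4], 0.62, [0.5661, 0.0574, 0.0628])]
body_pin_hole [([258.9, 173.6], 0.87, [0.5073, 0.0764, 0.0657])]
body_bolt_hole [([234.6, 171.8], 0.7, [0.5715, 0.0611, 0.0645])]
parts_rack [([279.5, 254.0], 0.74, [0.4782, 0.3066, 0.0041]), ([252.1, 227.4], 0.32, [0.5404, 0.3078, 0.0971])]
tube_middle [([279.7, 238.5], 0.62, [0.4801, 0.312, 0.0619])]
cup_middle [([201.6, 204.0], 0.95, [0.6566, 0.1784, 0.0588])]
```

View pics/top_a.png

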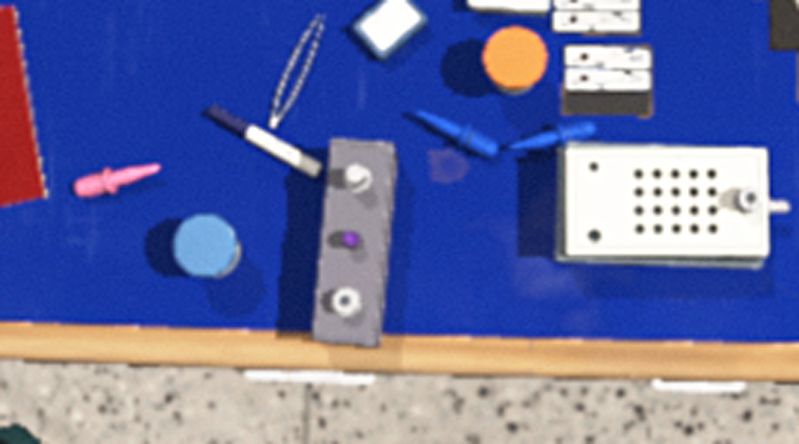

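View pics/side_a.png

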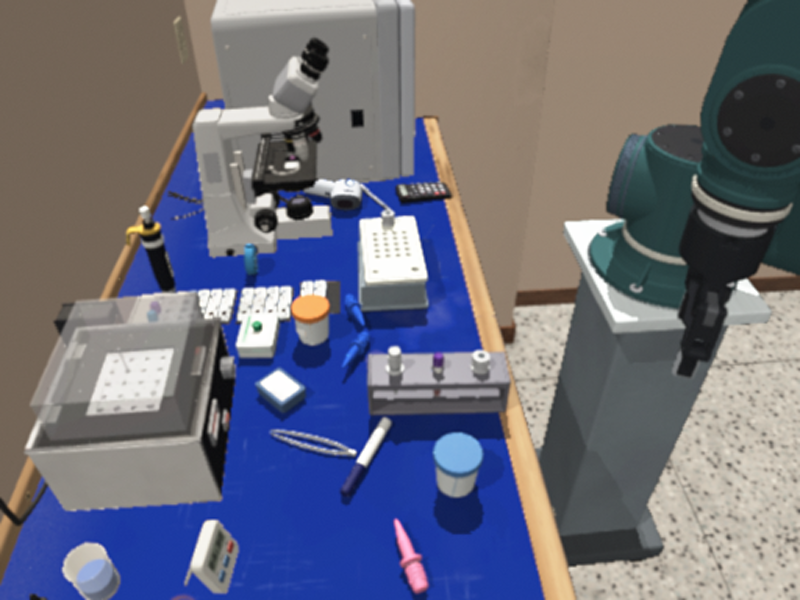

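Possible pins: the steel upright in the rack (top (220,180), side (252,230)), two blue ones on the bench (top (257,163) and (285,166)), and a pink one (top (138,181)). Only the one in the rack is plain steel and standing upright. The bolt is at top (217,221) and the tube, with its purple stopper, at (218,201). Next is an enlarged crop to confirm this, plus a closer look at the plate.

```bash
python3 - <<'E'
from h import *
im=[];sm=[];c=[]
for i in range(8):
    p=optics.read_camera("top"); im.append(p["color"].astype(float))
for i in range(8):
    q=optics.read_camera("side"); sm.append(q["color"].astype(float))
T=np.mean(im,0);S=np.mean(sm,0); np.savez("avg.npz",T=T,S=S)
a=cv2.resize(T[155:245,200:380].astype(np.uint8),None,fx=4.4,fy=4.4,interpolation=cv2.INTER_CUBIC)
cv2.imwrite("pics/crop1.png",a)
a=cv2.resize(S[135:275,215:335].astype(np.uint8),None,fx=4.2,fy=4.2,interpolation=cv2.INTER_CUBIC)
cv2.imwrite("pics/crop2.png",a)
T=T.mean(2)
def blob(I,u,v,dark=True,h=4):
    w=I[v-h:v+h+1,u-h:u+h+1]; w=(w.max()-w) if dark else w-w.min()
    w=np.clip(w-0.4*w.max(),0,None); y,x=np.mgrid[v-h:v+h+1,u-h:u+h+1]
    return np.array([(w*x).sum(),(w*y).sum()])/w.sum()
for n,uv in(("pin hole",(301,199)),("bolt hole",(301,176))):
    b=blob(T,*uv);print(n,b,at_z(p,b,.066).round(4))
b=blob(S.mean(2),265,173);print(b,at_z(q,b,.066).round(4)); 
b=blob(S.mean(2),237,171);print(b,at_z(q,b,.066).round(4))
for t in ["plate_pin_hole","plate_bolt_hole","body_pin_hole","body_bolt_hole"]:
    for c in(p,q):
        r=pinpoint(t,c); r and print(t,r[0],at_z(c,r[0]["point"],.066 if "plate" in t else .056).round(4))
E
```

```text
pin hole [300.37071717 199.02947942] [0.4896 0.0676 0.066 ]
bolt hole [300.16872667 175.81840317] [0.5571 0.0692 0.066 ]
[264.99258872 171.70482751] [0.4905 0.0698 0.066 ]
[237.15078602 173.29347155] [0.5649 0.0703 0.066 ]Traceback (most recent call last):
  File "<stdin>", line 23, in <module>
ValueError: only the last four pictures can be asked about
```

View pics/crop1.png

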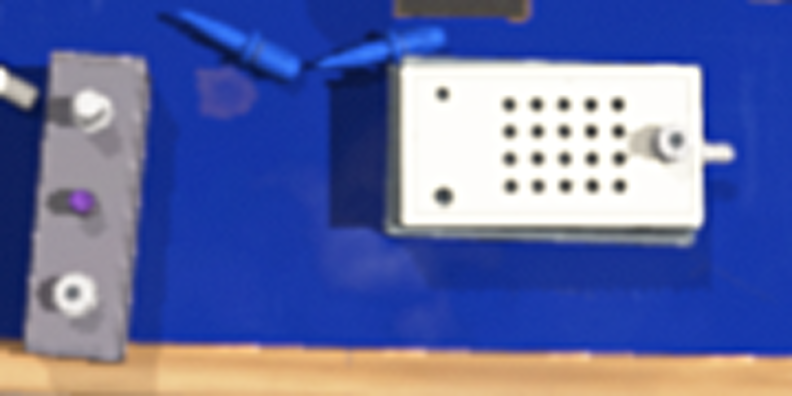

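View pics/crop2.png

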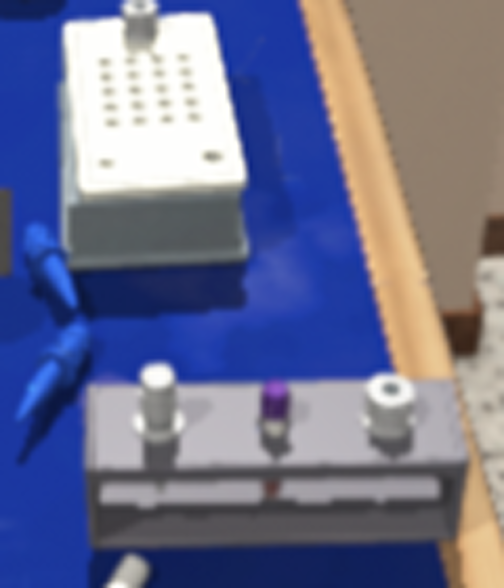

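The crops confirm it. The steel pin with the slim tall handle is at crop1 (93,110), the tube's purple stopper at (82,202) and the broad bolt at (75,295). The larger plate hole is at crop1 (443,196) and the smaller at (442,94). Next I'll measure the positions and the plate and body yaw.

```bash
python3 - <<'E'
from h import *
np.set_printoptions(precision=4,suppress=True)
d=np.load("avg.npz");T=d["T"];p=optics.read_camera("top");q=optics.read_camera("side")
print(T[195:217,340].round().astype(int).tolist())
# edges along columns
def edge(sig,rows,th,above):
    for i in range(len(sig)-1):
        if (sig[i]-th)*(sig[i+1]-th)<=0 and sig[i]>sig[i+1]: return rows[i]+(sig[i]-th)/(sig[i]-sig[i+1])
rows=np.arange(196,218)
pe=[];be=[]
for u in range(298,352,2):
    r=T[196:218,u,2]; e=edge(r,rows,190,1); f=edge(r,rows,60,1)
    if e: pe.append(at_z(p,(u,e),.066)[:2])
    if f: be.append(at_z(p,(u,f),.0)[:2])
ue=[]
for u in range(298,352,2):
    r=T[162:174,u,2][::-1]; e=edge(r,np.arange(162,174),130,1)
    if e: ue.append(at_z(p,(u,162+173-e),.066)[:2])
for n,e in(("plate",pe),("body",be),("plate far",ue)):
    e=np.array(e); k=np.polyfit(e[:,1],e[:,0],1); res=e[:,0]-np.polyval(k,e[:,1]);m=abs(res)<2*res.std()
    k=np.polyfit(e[m,1],e[m,0],1); print(n,"yaw",-k[0],len(e),res.std(),np.polyval(k,.0))
for n,z in(("pin_handle",.085),("bolt_head",.077),("tube_middle",.048),("parts_rack",0),("plate_pin_hole",.066),("plate_bolt_hole",.066),("body_pin_hole",.056),("body_bolt_hole",.056)):
    for c in(p,q):
        print(n,[(np.round(r["point"],1).tolist(),round(r["conf"],2),at_z(c,r["point"],z)[:2].round(4).tolist()) for r in pinpoint(n,c)[:4]])
# wells
g=T.mean(2); 
def blob(u,v,h=3):
    w=g[v-h:v+h+1,u-h:u+h+1]; w=w.max()-w; w=np.clip(w-.4*w.max(),0,None); y,x=np.mgrid[v-h:v+h+1,u-h:u+h+1]; return np.array([(w*x).sum(),(w*y).sum()])/w.sum()
W=np.array([[at_z(p,blob(round(200+cx/4.4),round(155+cy/4.4)),.066)[:2] for cx in(510,537,564,592,619)] for cy in(104,131,158,186)])
print("well yaw along y",[np.polyfit(W[i,:,1],W[i,:,0],1)[0]*-1 for i in range(4)],"x",[np.polyfit(W[:,j,0],W[:,j,1],1)[0] for j in range(5)],W.mean((0,1)))
E
```

```text
[[199, 215, 221], [88, 94, 96], [68, 68, 65], [139, 148, 150], [234, 242, 246], [254, 255, 255], [252, 254, 255], [249, 252, 253], [244, 249, 251], [250, 254, 255], [244, 253, 255], [154, 164, 165], [93, 90, 86], [130, 126, 120], [148, 134, 125], [135, 77, 63], [145, 47, 21], [151, 50, 24], [150, 50, 24], [151, 52, 26], [150, 51, 25], [151, 53, 26]]
plate yaw 0.023081628841700178 27 0.005620259325157385 0.47210249780738056
body yaw -0.010106304123444546 27 0.011469000264336253 0.46677324838069306
plate far yaw 0.003199973895495695 27 0.0003182268467436707 0.5798186571061579
pin_handle [([218.8, 180.4], 0.64, [0.535, 0.3023]), ([263.2, 169.9], 0.51, [0.5685, 0.1764]), ([294.7, 162.7], 0.49, [0.5917, 0.0867]), ([129.7, 183.2], 0.48, [0.5204, 0.5616])]
pin_handle [([263.8, 368.2], 0.93, [0.5423, 0.6156]), ([221.6, 191.2], 0.62, [0.6057, 0.165]), ([232.0, 218.4], 0.51, [0.5829, 0.2634]), ([253.6, 230.0], 0.44, [0.537, 0.3039])]
bolt_head [([214.3, 221.8], 0.64, [0.417, 0.3115])]
bolt_head [([306.5, 228.9], 0.67, [0.4198, 0.3024])]
tube_middle [([217.1, 199.5], 0.47, [0.484, 0.3089])]
tub
[... 261 characters left out ...]
98, 0.0653])]
plate_bolt_hole [([298.9, 176.4], 0.62, [0.5553, 0.0729])]
plate_bolt_hole [([237.0, 171.7], 0.9, [0.5651, 0.0632])]
body_pin_hole [([299.0, 200.2], 0.82, [0.4872, 0.0708])]
body_pin_hole [([260.9, 175.2], 0.83, [0.5016, 0.0711])]
body_bolt_hole [([302.8, 178.5], 0.85, [0.5509, 0.0607])]
body_bolt_hole [([236.5, 176.5], 0.92, [0.5671, 0.0711])]
well yaw along y [np.float64(0.02359704561606311), np.float64(0.025914767782119725), np.float64(0.0265380291695892), np.float64(0.027121834485874786)] x [np.float64(0.027738245031377735), np.float64(0.02520159225151243), np.float64(0.030273990764996952), np.float64(0.026198124971266213), np.float64(0.02808157220001893)] [ 0.525  -0.0113]
```

```bash
python3 - <<'E'
from h import *
np.set_printoptions(precision=4,suppress=True)
d=np.load("avg.npz");T=d["T"];S=d["S"];p=optics.read_camera("top");q=optics.read_camera("side")
# body edge robust
from scipy.stats import theilslopes
for nm,th,z in(("body",75,0),("plate",190,.066)):
    E=[]
    for u in range(300,352):
        c=T[:,u,2]; 
        for v in range(213,202,-1):
            if c[v-1]>=th>c[v]: E.append(at_z(p,(u,v-1+(c[v-1]-th)/(c[v-1]-c[v])),z)[:2]);break
    E=np.array(E); k=theilslopes(E[:,0],E[:,1]); print(nm,-k[0],k[1],-k[2],-k[3],len(E),(E[:,0]-k[1]-k[0]*E[:,1]).std())
# rack light parts: project nominal to check
def blob(I,u,v,h,dark):
    w=I[v-h:v+h+1,u-h:u+h+1]; w=(w.max()-w) if dark else w-w.min(); w=np.clip(w-.5*w.max(),0,None); y,x=np.mgrid[v-h:v+h+1,u-h:u+h+1]; return np.array([(w*x).sum(),(w*y).sum()])/w.sum()
g=T.mean(2);s=S.mean(2)
b=blob(g,217,222,1,True);print("bolt recess top",b,at_z(p,b,.087))
b=blob(g,217,222,5,False);print("bolt blob top",b,at_z(p,b,.08))
b=blob(g,221,180,4,False);print("pin blob top",b,at_z(p,b,.09))
b=blob(s,215+92,135+91,1,True);print("bolt recess side",b,at_z(q,b,.0875))
b=blob(s,252,225,3,False);print("pin blob side",b,at_z(q,b,.097))
# rack top depth: points
Z=p["range_z"]; P=np.array([at_depth(p,(u,v)) for u in range(200,240) for v in range(162,242) if Z[v,u]>0])
m=(abs(P[:,2]-.062)<.006); P=P[m]; c=cv2.minAreaRect((P[:,:2]*1000).astype(np.float32)); print(c,len(P),P[:,2].mean(), np.median(P[:,:2],0))
E
```

```text
body -0.009863080272441467 0.46742416798949327 -0.007315923178299277 -0.01159653858712376 52 0.0003041155987471995
plate 0.02319333441366396 0.47218513315321375 0.024122193696718978 0.02245972587285932 52 0.00011575092164274943
bolt recess top [216.2996 221.333 ] [0.4179 0.3048 0.087 ]
bolt blob top [216.892  221.2421] [0.4186 0.3038 0.08  ]
pin blob top [220.3492 178.2537] [0.5406 0.2976 0.09  ]
bolt recess side [307.3452 226.8371] [0.4195 0.3066 0.0875]
pin blob side [252.033 224.079] [0.5398 0.2975 0.097 ]
((477.88446044921875, 301.938720703125), (62.96084213256836, 200.59535217285156), 86.83558654785156) 1301 0.06224056452865078 [0.4786 0.3006]
```

Request:
{"method": "jog_arm", "body": {"increments": [[0,0,0,-0.13,-1],[0,0,0,-0.13,-1],[0,0,0,-0.13,-1],[0,0,0,-0.13,-1]], "force": 70}}

```text
clock: 3.23
tcp_pos: [0.2372, 0.4684, 0.2313]
tool_rot: [-0.0, 0.026, 1.0, 0.0]
contact_force: [1.0, 0.3, 0.2]
gripper_width: 0.0855
grip_force: 0.0
```

Request:
{"method": "jog_arm", "body": {"increments": [[-0.16,-0.1,0,0,-1],[-0.35,-0.22,0,0,-1],[-0.54,-0.34,0,0,-1],[-0.73,-0.46,0,0,-1],[-0.9,-0.58,0,0,-1],[-1,-0.66,0,0,-1],[-1,-0.66,0,0,-1]]}}

```text
clock: 3.82
tcp_pos: [0.433, 0.3211, 0.2309]
tool_rot: [0.0, 0.033, 0.999, -0.0]
contact_force: [-0.1, -0.8, -0.4]
gripper_width: 0.0854
grip_force: 0.0
```

Request:
{"method": "jog_arm", "body": {"increments": [[-0.18,-0.03,0.1,0,-1],[-0.36,-0.06,0.2,0,-1],[-0.536,-0.08,0.3,0,-1],[-0.536,-0.08,0.3,0,-1],[-0.536,-0.08,0.3,0,-1]]}}

```text
clock: 4.23
tcp_pos: [0.5354, 0.3014, 0.1696]
tool_rot: [-0.001, 0.031, 1.0, -0.001]
contact_force: [-0.1, -0.7, 0.8]
gripper_width: 0.0856
grip_force: 0.0
```

```bash
python3 - <<'E'
from h import *
s=get_state();print(s["tcp_pos"],s["tool_rot"])
q=optics.read_camera("side");t=s["tcp_pos"]
im=q["color"].copy()
print(proj(q,t),proj(q,[.539,.298,.102]))
cv2.imwrite("pics/s2.png",cv2.resize(im[120:270,180:380],None,fx=4,fy=4,interpolation=cv2.INTER_CUBIC))
E
```

```text
[0.53538835 0.30144757 0.16955464] [-1.30331501e-03  3.10073258e-02  9.99518169e-01 -5.26560033e-04]
[253.76824838 199.84118992] [252.38981253 222.55175727]
```

View pics/s2.png

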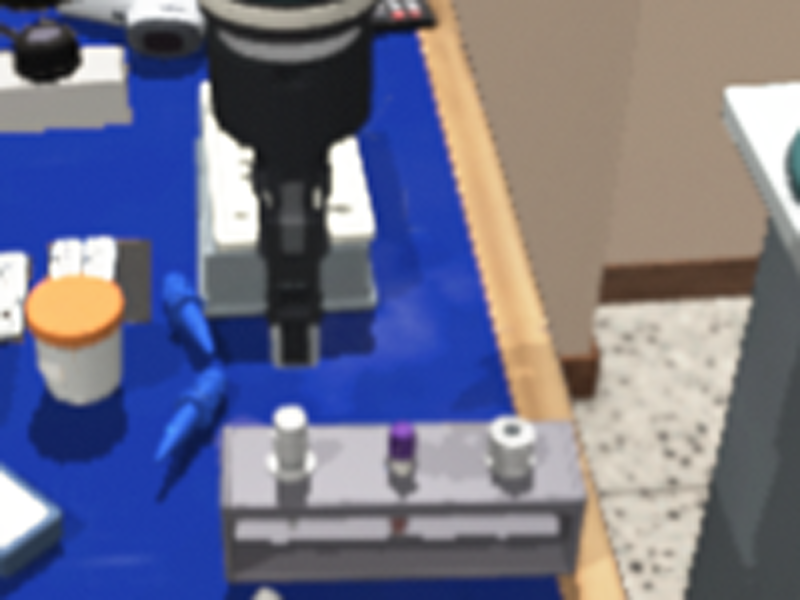

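Request:
{"method": "jog_arm", "body": {"increments": [[-0.019,-0.016,0.15,0,-1],[-0.019,-0.016,0.3,0,-1],[-0.019,-0.016,0.43,0,-1],[-0.019,-0.016,0.485,0,-1],[-0.019,-0.016,0.485,0,-1],[-0.019,-0.016,0.485,0,-1]]}}

```text
clock: 4.78
tcp_pos: [0.5379, 0.2993, 0.0754]
tool_rot: [0.0, 0.03, 1.0, 0.0]
contact_force: [-0.8, -0.5, 0.2]
gripper_width: 0.085
grip_force: 0.0
```

Request:
{"method": "jog_arm", "body": {"increments": [[0,0,0,0,0.3],[0,0,0,0,1],[0,0,0,0,1],[0,0,0,0,1],[0,0,0,0,1],[0,0,0,0,1],[0,0,0,0,1],[0,0,0,0,1]]}}

```text
clock: 5.45
tcp_pos: [0.5387, 0.2989, 0.0748]
tool_rot: [0.0, 0.03, 1.0, 0.0]
contact_force: [-1.7, 1.5, 5.3]
gripper_width: 0.0158
grip_force: 68.1
```

Request:
{"method": "jog_arm", "body": {"increments": [[0,0,-0.04,0,1],[0,0,-0.12,0,1],[0,0,-0.25,0,1],[0,0,-0.38,0,1],[0,0,-0.48,0,1],[0,0,-0.48,0,1],[0,0,-0.48,0,1]]}}

```text
clock: 6.03
tcp_pos: [0.539, 0.2987, 0.1713]
tool_rot: [0.001, 0.03, 1.0, 0.0]
contact_force: [-0.8, -0.3, -1.8]
gripper_width: 0.016
grip_force: 68.6
```

```bash
python3 - <<'E'
from h import *
s=get_state();print(s["tcp_pos"],s["tool_rot"],s["gripper_width"],s["contact_force"])
q=optics.read_camera("side");t=np.array(s["tcp_pos"])
for dz in(0,-.01,-.066,-.073): print(dz,proj(q,t+[0,0,dz]))
cv2.imwrite("pics/s3.png",cv2.resize(q["color"][160:260,200:320],None,fx=6,fy=6,interpolation=cv2.INTER_CUBIC))
E
```

```text
[0.53897867 0.29873908 0.17132526] [8.83395774e-04 3.02486853e-02 9.99541972e-01 2.87030798e-04] 0.016048620761671826 [-0.79843765 -0.32622929 -1.81227189]
0 [251.91394918 198.41987216]
-0.01 [251.99075088 202.10096197]
-0.066 [252.39943377 221.67958705]
-0.073 [252.44808583 224.00928077]
```

View pics/s3.png

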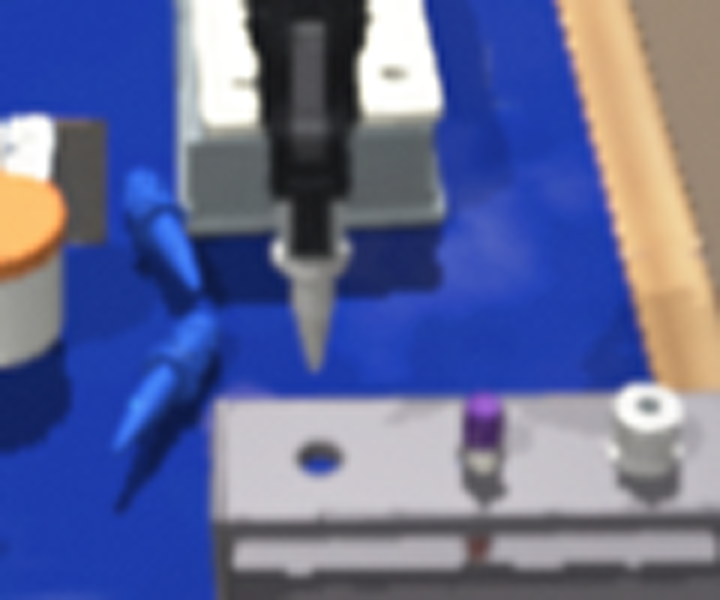

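The pin hangs upright in the grip, with its tip at s3 (316,370), about 64 mm below the TCP on its axis. Carrying it to the manifold.

Request:
{"method": "jog_arm", "body": {"increments": [[0.02,-0.12,0,0,1],[0.05,-0.3,0,0,1],[0.08,-0.5,0,0,1],[0.11,-0.7,0,0,1],[0.13,-0.85,0,0,1],[0.133,-0.95,0,0,1],[0.133,-0.95,0,0,1],[0.133,-0.95,0,0,1]]}}

```text
clock: 6.75
tcp_pos: [0.4999, 0.1097, 0.1695]
tool_rot: [-0.001, 0.031, 1.0, -0.0]
contact_force: [0.9, -0.1, -1.2]
gripper_width: 0.0158
grip_force: 68.7
```

Request:
{"method": "jog_arm", "body": {"increments": [[0.012,-0.1,0.03,0,1],[0.025,-0.205,0.08,0,1],[0.025,-0.205,0.13,0,1],[0.025,-0.205,0.16,0,1],[0.025,-0.205,0.16,0,1],[0.025,-0.205,0.16,0,1],[0.025,-0.205,0.16,0,1]]}}

```text
clock: 7.33
tcp_pos: [0.4933, 0.0707, 0.1385]
tool_rot: [0.0, 0.03, 1.0, 0.0]
contact_force: [0.6, 0.2, 0.4]
gripper_width: 0.016
grip_force: 68.8
```

```bash
python3 - <<'E'
from h import *
s=get_state();print(s["tcp_pos"],s["tool_rot"],s["gripper_width"],s["contact_force"])
I=[]
for i in range(6): q=optics.read_camera("side");I.append(q["color"].astype(float))
S=np.mean(I,0).astype(np.uint8);t=np.array(s["tcp_pos"])
o=[215,135];print([((proj(q,x)-o)*8).round(1).tolist() for x in(t+[0,0,-.064],[.4896,.0676,.066],[.4945,.0693,.066])])
cv2.imwrite("pics/s4.png",cv2.resize(S[135:205,215:305],None,fx=8,fy=8,interpolation=cv2.INTER_CUBIC))
E
```

```text
[0.49329285 0.07072409 0.13850628] [8.79582275e-05 2.96688449e-02 9.99559777e-01 5.85535193e-05] 0.016018541443368246 [0.63502392 0.15244704 0.39069035]
[[391.8, 275.3], [401.9, 289.7], [387.8, 293.5]]
```

View pics/s4.png

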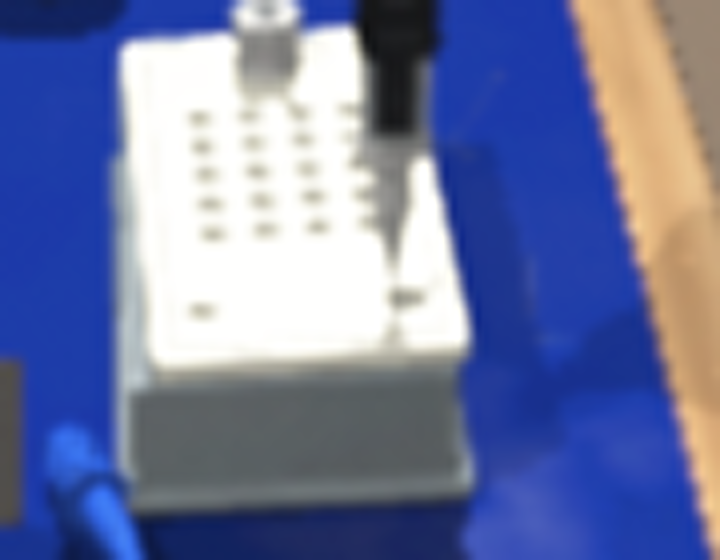

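Side view: the tip is at s4 (394,275), directly above and just inboard of the larger hole at (406,297). I'll shift to where the two holes overlap and feel downward.

Request:
{"method": "jog_arm", "body": {"increments": [[0.007,-0.005,0.01,0,1],[0.007,-0.005,0.03,0,1],[0.007,-0.005,0.05,0,1],[0.007,-0.005,0.07,0,1],[0.007,-0.005,0.08,0,1],[0.007,-0.005,0.08,0,1]]}}

```text
clock: 8.13
tcp_pos: [0.4913, 0.0691, 0.1217]
tool_rot: [-0.0, 0.03, 1.0, 0.0]
contact_force: [1.0, 0.1, -0.6]
gripper_width: 0.0165
grip_force: 68.8
```

Request:
{"method": "jog_arm", "body": {"increments": [[0,0,0.015,0,1],[0,0,0.03,0,1],[0,0,0.045,0,1],[0,0,0.05,0,1],[0,0,0.05,0,1]]}}

```text
clock: 8.55
tcp_pos: [0.4914, 0.0691, 0.112]
tool_rot: [-0.0, 0.03, 1.0, -0.0]
contact_force: [-0.2, -0.5, -0.9]
gripper_width: 0.016
grip_force: 68.8
```

Request:
{"method": "jog_arm", "body": {"increments": [[-0.004,0,0.01,0,1],[-0.008,0,0.02,0,1],[-0.012,0,0.035,0,1],[-0.015,0,0.05,0,1],[-0.015,0,0.05,0,1],[-0.015,0,0.05,0,1]]}}

```text
clock: 9.05
tcp_pos: [0.4945, 0.0689, 0.1021]
tool_rot: [-0.0, 0.03, 1.0, 0.0]
contact_force: [0.1, -0.2, -0.8]
gripper_width: 0.0159
grip_force: 68.8
```

Request:
{"method": "jog_arm", "body": {"increments": [[0,0,0.015,0,1],[0,0,0.03,0,1],[0,0,0.045,0,1],[0,0,0.05,0,1],[0,0,0.05,0,1]]}}

```text
clock: 9.47
tcp_pos: [0.4943, 0.069, 0.0919]
tool_rot: [-0.0, 0.03, 1.0, 0.0]
contact_force: [-0.5, 3.6, -2.0]
gripper_width: 0.0157
grip_force: 68.8
```

Request:
{"method": "jog_arm", "body": {"increments": [[0,0.003,0.005,0,1],[0,0.003,0.01,0,1],[0,0.003,0.015,0,1],[0,0.003,0.015,0,1]]}}

```text
clock: 9.8
tcp_pos: [0.4946, 0.0694, 0.0891]
tool_rot: [-0.0, 0.03, 1.0, -0.0]
contact_force: [-1.6, 0.4, -0.7]
gripper_width: 0.0157
grip_force: 68.8
```

Request:
{"method": "jog_arm", "body": {"increments": [[0,0,0.01,0,1],[0,0,0.02,0,1],[0,0,0.03,0,1],[0,0,0.03,0,1]]}}

```text
clock: 10.13
tcp_pos: [0.4945, 0.0694, 0.0828]
tool_rot: [-0.0, 0.03, 1.0, -0.0]
contact_force: [-0.3, 0.3, -0.8]
gripper_width: 0.0158
grip_force: 68.8
```

Request:
{"method": "jog_arm", "body": {"increments": [[0,0,0.01,0,1],[0,0,0.02,0,1],[0,0,0.028,0,1],[0,0,0.032,0,1],[0,0,0.032,0,1]]}}

```text
clock: 10.55
tcp_pos: [0.4946, 0.0695, 0.0769]
tool_rot: [0.0, 0.03, 1.0, -0.0]
contact_force: [-1.7, 1.2, 1.3]
gripper_width: 0.0157
grip_force: 69.5
```

Request:
{"method": "jog_arm", "body": {"increments": [[0,0,0.005,0,1],[0,0,0.01,0,1],[0,0,0.015,0,1],[0,0,0.015,0,1],[0,0,0.015,0,1]]}}

```text
clock: 10.97
tcp_pos: [0.4953, 0.0696, 0.0763]
tool_rot: [0.002, 0.03, 1.0, 0.0]
contact_force: [-14.0, 2.2, 46.4]
gripper_width: 0.0159
grip_force: 74.5
```

Request:
{"method": "jog_arm", "body": {"increments": [[0,0,-0.012,0,1],[0,0,-0.012,0,1],[0,0,-0.012,0,1]]}}

```text
clock: 11.22
tcp_pos: [0.4948, 0.0696, 0.0768]
tool_rot: [0.0, 0.03, 1.0, 0.0]
contact_force: [-4.7, 2.3, 15.0]
gripper_width: 0.0158
grip_force: 70.2
```

Request:
{"method": "jog_arm", "body": {"increments": [[0,0,0,0,0.3],[0,0,0,0,-0.5],[0,0,0,0,-1],[0,0,0,0,-1],[0,0,0,0,-1],[0,0,-0.08,0,-1],[0,0,-0.25,0,-1],[0,0,-0.43,0,-1],[0,0,-0.5,0,-1],[0,0,-0.5,0,-1],[0,0,-0.5,0,-1]]}}

```text
clock: 12.13
tcp_pos: [0.495, 0.0695, 0.1766]
tool_rot: [0.001, 0.03, 1.0, -0.0]
contact_force: [-1.1, 0.7, -0.8]
gripper_width: 0.0855
grip_force: 0.0
```

Request:
{"method": "jog_arm", "body": {"increments": [[0.06,0.16,0,0,-1],[0.13,0.34,0,0,-1],[0.2,0.52,0,0,-1],[0.27,0.7,0,0,-1],[0.34,0.88,0,0,-1],[0.4,1,0,0,-1],[0.4,1,0,0,-1],[0.4,1,0,0,-1]]}}

```text
clock: 12.8
tcp_pos: [0.4257, 0.2747, 0.1749]
tool_rot: [-0.001, 0.029, 1.0, -0.001]
contact_force: [1.3, -0.1, -0.5]
gripper_width: 0.086
grip_force: 0.0
```

```bash
python3 - <<'E'
from h import *
np.set_printoptions(precision=4,suppress=True)
s=get_state();print(s["tcp_pos"],s["tool_rot"],s["contact_force"])
I=[]
for i in range(6): p=optics.read_camera("top");I.append(p["color"].astype(float))
T=np.mean(I,0);g=T.mean(2)
def blob(u,v,h=3):
    w=g[v-h:v+h+1,u-h:u+h+1]; w=w.max()-w; w=np.clip(w-.4*w.max(),0,None); y,x=np.mgrid[v-h:v+h+1,u-h:u+h+1]; return np.array([(w*x).sum(),(w*y).sum()])/w.sum()
b=blob(301,178);print("bolt hole",b,at_z(p,b,.066))
W=np.array([[at_z(p,blob(round(200+cx/4.4),round(155+cy/4.4)),.066)[:2] for cx in(510,537,564,592,619)] for cy in(104,131,158,186)])
print("yaw",[np.polyfit(W[i,:,1],W[i,:,0],1)[0]*-1 for i in range(4)])
q=optics.read_camera("side")
a=cv2.resize(T[155:220,280:370].astype(np.uint8),None,fx=6,fy=6,interpolation=cv2.INTER_CUBIC)
b=cv2.resize(q["color"][130:195,215:305],None,fx=6,fy=6,interpolation=cv2.INTER_CUBIC)
cv2.imwrite("pics/m5.png",cv2.resize(np.vstack([a,b]),None,fx=.76,fy=.76))
E
```

```text
[0.4257 0.2747 0.1749] [-0.0009  0.0289  0.9996 -0.0005] [ 1.2688 -0.121  -0.4551]
bolt hole [300.5443 175.    ] [0.5595 0.0682 0.066 ]
yaw [np.float64(0.013032474926476646), np.float64(0.007278284864840633), np.float64(-0.011523741619686322), np.float64(-0.01249378918384652)]
```

View pics/m5.png

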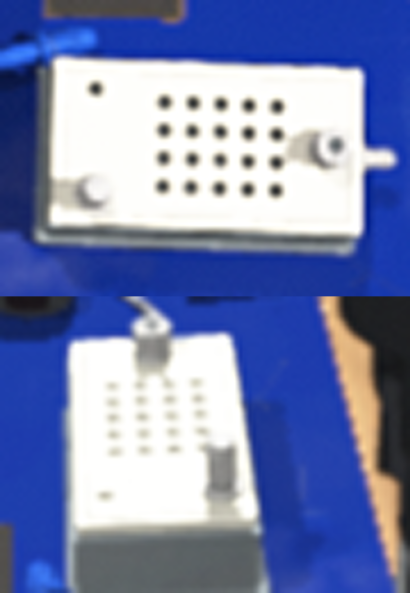

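The pin is seated and the plate is in line with the body; the pin is at m5 (93,190) and the free bolt hole at (96,88). Now for the bolt.

Request:
{"method": "jog_arm", "body": {"increments": [[0.03,0.1,0.05,0,-1],[0.044,0.151,0.15,0,-1],[0.044,0.151,0.3,0,-1],[0.044,0.151,0.43,0,-1],[0.044,0.151,0.5,0,-1],[0.044,0.151,0.525,0,-1],[0.044,0.151,0.525,0,-1],[0.044,0.151,0.525,0,-1]]}}

```text
clock: 13.82
tcp_pos: [0.4204, 0.3046, 0.072]
tool_rot: [0.0, 0.03, 1.0, 0.0]
contact_force: [-0.1, -0.6, 0.2]
gripper_width: 0.0854
grip_force: 0.0
```

```bash
python3 - <<'E'
from h import *
np.set_printoptions(precision=4,suppress=True)
s=get_state();print(s["tcp_pos"],s["contact_force"])
I=[]
for i in range(6): p=optics.read_camera("top");I.append(p["color"].astype(float))
g=np.mean(I,0).mean(2)
u,v,h=301,174,3
for k in range(3):
    w=g[v-h:v+h+1,u-h:u+h+1]; w=w.max()-w; w=np.clip(w-.4*w.max(),0,None); y,x=np.mgrid[v-h:v+h+1,u-h:u+h+1]; b=np.array([(w*x).sum(),(w*y).sum()])/w.sum(); u,v=b.round().astype(int)
print(b,at_z(p,b,.066))
E
```

```text
[0.4204 0.3046 0.072 ] [-0.0807 -0.5587  0.1959]
[300.5022 173.9668] [0.5625 0.0683 0.066 ]
```

Request:
{"method": "jog_arm", "body": {"increments": [[0.008,0.002,0.008,0,-1],[0.008,0.002,0.008,0,-1],[0.008,0.002,0.008,0,0.3],[0.008,0.002,0.008,0,1],[0.008,0.002,0.008,0,1],[0.008,0.002,0.008,0,1],[0.008,0.002,0.008,0,1],[0.008,0.002,0.008,0,1],[0.008,0.002,0.008,0,1],[0.008,0.002,0.008,0,1]]}}

```text
clock: 14.95
tcp_pos: [0.4184, 0.3052, 0.07]
tool_rot: [0.0, 0.03, 1.0, 0.0]
contact_force: [-1.6, -0.5, 5.6]
gripper_width: 0.0205
grip_force: 68.2
```

Request:
{"method": "jog_arm", "body": {"increments": [[0,0,-0.04,0,1],[0,0,-0.12,0,1],[0,0,-0.25,0,1],[0,0,-0.38,0,1],[0,0,-0.5,0,1],[0,0,-0.5,0,1],[0,0,-0.5,0,1]]}}

```text
clock: 15.53
tcp_pos: [0.4189, 0.3055, 0.171]
tool_rot: [0.001, 0.03, 1.0, 0.001]
contact_force: [1.0, 0.4, -1.9]
gripper_width: 0.02
grip_force: 68.5
```

```bash
python3 - <<'E'
from h import *
s=get_state();print(s["tcp_pos"],s["tool_rot"],s["gripper_width"],s["contact_force"])
I=[]
for i in range(4): q=optics.read_camera("side");I.append(q["color"].astype(float))
t=np.array(s["tcp_pos"])
for dz in(0,-.01,-.04): print(dz,((proj(q,t+[0,0,dz])-[265,160])*6).round(1))
cv2.imwrite("pics/s6.png",cv2.resize(np.mean(I,0).astype(np.uint8)[160:260,265:365],None,fx=6,fy=6,interpolation=cv2.INTER_CUBIC))
E
```

```text
[0.41886412 0.30546693 0.17096577] [1.10566669e-03 3.01727718e-02 9.99543885e-01 6.35590114e-04] 0.02002797958755504 [ 0.99385563  0.42435386 -1.85600584]
0 [273.5 224.6]
-0.01 [271.2 246.7]
-0.04 [264.5 310.9]
```

View pics/s6.png

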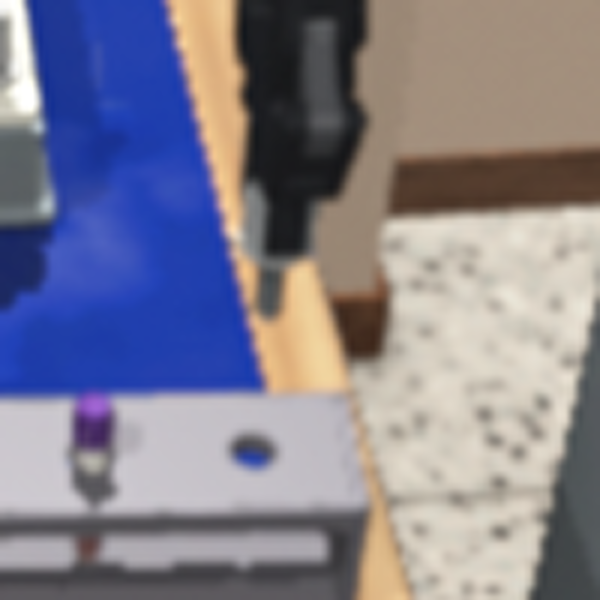

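Bolt is held upright, shank end at s6 (268,315), and the tube hasn't moved. Carrying it over.

Request:
{"method": "jog_arm", "body": {"increments": [[-0.08,-0.12,0,0,1],[-0.2,-0.28,0,0,1],[-0.32,-0.45,0,0,1],[-0.44,-0.62,0,0,1],[-0.55,-0.79,0,0,1],[-0.66,-0.95,0,0,1],[-0.66,-0.95,0,0,1],[-0.66,-0.95,0,0,1],[-0.66,-0.95,0,0,1]]}}

```text
clock: 16.48
tcp_pos: [0.538, 0.1076, 0.169]
tool_rot: [-0.001, 0.03, 1.0, 0.0]
contact_force: [-0.3, -0.3, -0.9]
gripper_width: 0.0202
grip_force: 68.7
```

Request:
{"method": "jog_arm", "body": {"increments": [[-0.07,-0.09,0.02,0,1],[-0.138,-0.186,0.08,0,1],[-0.138,-0.186,0.16,0,1],[-0.138,-0.186,0.22,0,1],[-0.138,-0.186,0.25,0,1],[-0.138,-0.186,0.25,0,1],[-0.138,-0.186,0.25,0,1]]}}

```text
clock: 17.07
tcp_pos: [0.5635, 0.0696, 0.1199]
tool_rot: [-0.0, 0.03, 1.0, 0.0]
contact_force: [0.4, 0.1, -0.6]
gripper_width: 0.0202
grip_force: 68.8
```

```bash
python3 - <<'E'
from h import *
s=get_state();print(s["tcp_pos"],s["tool_rot"],s["contact_force"])
I=[]
for i in range(6): q=optics.read_camera("side");I.append(q["color"].astype(float))
t=np.array(s["tcp_pos"]);o=[215,135]
print([((proj(q,x)-o)*8).round(1).tolist() for x in(t+[0,0,-.010],t+[0,0,-.040],[.5627,.0688,.066])])
cv2.imwrite("pics/s7.png",cv2.resize(np.mean(I,0).astype(np.uint8)[135:205,215:305],None,fx=8,fy=8,interpolation=cv2.INTER_CUBIC))
E
```

```text
[0.56347146 0.06960316 0.11991918] [-1.78873218e-04  2.95494844e-02  9.99563302e-01  1.90799235e-05] [ 0.43220923  0.14023409 -0.6182077 ]
[[176.3, 196.6], [179.9, 271.1], [183.7, 303.2]]
```

View pics/s7.png

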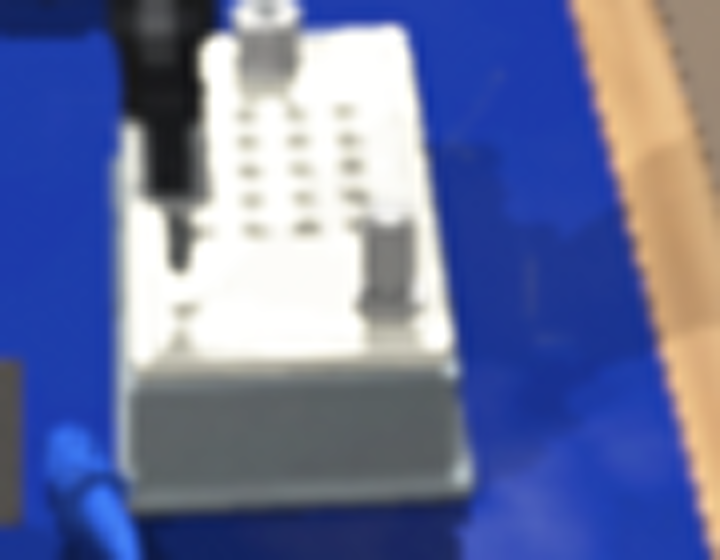

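Bolt end is at s7 (179,270), right above the small hole at (184,309). Lowering by feel.

Request:
{"method": "jog_arm", "body": {"increments": [[0.003,-0.0025,0.02,0,1],[0.003,-0.0025,0.05,0,1],[0.003,-0.0025,0.07,0,1],[0.003,-0.0025,0.085,0,1],[0.003,-0.0025,0.085,0,1]]}}

```text
clock: 17.78
tcp_pos: [0.5628, 0.0683, 0.1018]
tool_rot: [-0.001, 0.03, 1.0, 0.0]
contact_force: [0.4, -1.0, -0.3]
gripper_width: 0.0207
grip_force: 68.7
```

Request:
{"method": "jog_arm", "body": {"increments": [[0,0.002,0.01,0,1],[0,0.002,0.02,0,1],[0,0.002,0.035,0,1],[0,0.002,0.05,0,1],[0,0.002,0.05,0,1]]}}

```text
clock: 18.2
tcp_pos: [0.563, 0.0687, 0.0921]
tool_rot: [-0.0, 0.03, 1.0, 0.0]
contact_force: [-0.3, 0.6, -0.5]
gripper_width: 0.0199
grip_force: 68.7
```

Past the body's mouth (bolt end at about 0.052), with no contact force. On to seating.

Request:
{"method": "jog_arm", "body": {"increments": [[0,0,0.02,0,1],[0,0,0.04,0,1],[0,0,0.06,0,1],[0,0,0.08,0,1],[0,0,0.092,0,1],[0,0,0.092,0,1]]}}

```text
clock: 18.7
tcp_pos: [0.563, 0.0687, 0.0736]
tool_rot: [-0.0, 0.03, 1.0, -0.0]
contact_force: [-0.9, 0.6, -2.2]
gripper_width: 0.0204
grip_force: 68.6
```

Request:
{"method": "jog_arm", "body": {"increments": [[0,0,0.005,0,1],[0,0,0.01,0,1],[0,0,0.014,0,1],[0,0,0.014,0,1],[0,0,0.014,0,1]]}}

```text
clock: 19.12
tcp_pos: [0.5633, 0.0687, 0.0721]
tool_rot: [0.0, 0.03, 1.0, 0.0]
contact_force: [-4.1, 2.0, 8.4]
gripper_width: 0.0206
grip_force: 69.6
```

Request:
{"method": "jog_arm", "body": {"increments": [[0,0,0.005,0,1],[0,0,0.005,0,1],[0,0,0.005,0,1],[0,0,0,0,1],[0,0,0,0,1]]}}

```text
clock: 19.53
tcp_pos: [0.5633, 0.0687, 0.0721]
tool_rot: [0.0, 0.03, 1.0, 0.0]
contact_force: [-4.8, 2.1, 11.5]
gripper_width: 0.0206
grip_force: 69.5
```

Request:
{"method": "jog_arm", "body": {"increments": [[0,0,0,0,0.3],[0,0,0,0,-0.5],[0,0,0,0,-1],[0,0,0,0,-1],[0,0,0,0,-1],[0,0,-0.08,0,-1],[0,0,-0.25,0,-1],[0,0,-0.43,0,-1],[0,0,-0.6,0,-1],[0,0,-0.7,0,-1],[0,0,-0.7,0,-1]]}}

```text
clock: 20.45
tcp_pos: [0.565, 0.0686, 0.2158]
tool_rot: [0.003, 0.03, 1.0, -0.0]
contact_force: [0.3, -0.4, -0.9]
gripper_width: 0.0852
grip_force: 0.0
```

Request:
{"method": "jog_arm", "body": {"increments": [[0.1,0.15,0,0,-1],[0.25,0.3,0,0,-1],[0.4,0.45,0,0,-1],[0.5,0.6,0,0,-1],[0.6,0.75,0,0,-1],[0.6,0.75,0,0,-1],[0.6,0.75,0,0,-1]]}}

```text
clock: 21.03
tcp_pos: [0.4516, 0.2268, 0.2111]
tool_rot: [-0.0, 0.029, 1.0, -0.0]
contact_force: [0.0, -0.4, -0.1]
gripper_width: 0.0851
grip_force: 0.0
```

```bash
python3 - <<'E'
from h import *
s=get_state();print(s["tcp_pos"],s["contact_force"],s["clock"])
p=optics.read_camera("top");q=optics.read_camera("side")
a=cv2.resize(p["color"][155:220,280:370],None,fx=6,fy=6,interpolation=cv2.INTER_CUBIC)
b=cv2.resize(q["color"][130:195,215:305],None,fx=6,fy=6,interpolation=cv2.INTER_CUBIC)
cv2.imwrite("pics/m8.png",cv2.resize(np.vstack([a,b]),None,fx=.76,fy=.76))
for u,v in((300.5,174),(300.5,197.5)): print(at_depth(p,(u,v)))
E
```

```text
[0.45159091 0.22678606 0.21112912] [ 0.02587706 -0.39688011 -0.05306139] 21.0333
[0.55932967 0.06965833 0.08483659]
[0.48987883 0.06991665 0.10249371]
```

View pics/m8.png

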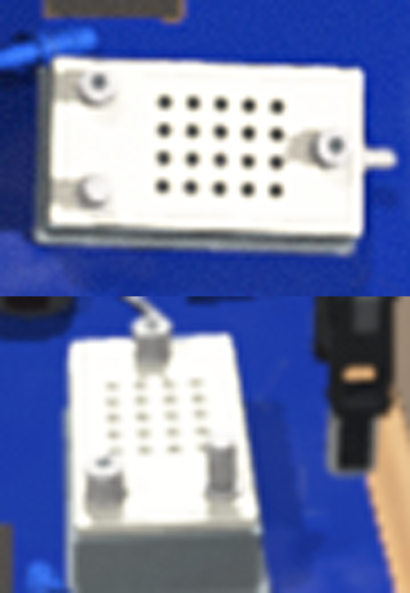

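Both the bolt (m8 (98,87)) and the pin (m8 (93,190)) stand upright and seated, the plate is in line, and the robot is clear of everything.

```bash
python3 -c "
from workcell import order; print(order.job_done())"
```

```text
the job is handed in; nothing more can be done
None
```

I handed the job in at about 21 s: the drift pin is fully home holding the plate in line, and the bolt is down with its washer on the plate. The tube and cup were not touched; the hand-in call returned no verdict.

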